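Wedge a heat exchanger tight in its bench cradle

ROBOT

A 6-joint arm with a two-finger parallel gripper is mounted at the origin on the work surface. World frame = base frame: x ahead of the robot, y to its left, z up, the work surface at z = 0. Lengths are in m, angles in degrees, forces in N, time in s.
With the tool pointing down it reaches from about 0.25 to 0.725 m from the base axis. Payload 9.7 kg.
Tool frame: the origin (TCP) lies on the centre line of the jaws, within the pads' length; the fingertips stand tip_reach ahead of it and the grasp point (between the pads) lies 2 mm behind it (tip_reach is the distance from the TCP to the fingertips, in m); z points along the fingers, y is the direction in which the jaws open and shut (so a half turn about z gives the same grasp; the last joint's range is limited). The gripper opens to 85 mm and grips with 20 to 120 N. Pads are 22 mm wide; open, the fingers measure 114 mm over their backs; the gripper's body (76 mm by 85 mm) begins 54 mm behind the grasp point. The pads swing forward as they close: fully open they stand 13 mm farther back than shut.
Start: joints at [68.297, 4.979, 10.078, 95.1, 0, 90], TCP at [0.203, 0.511, 0.248] pointing down, gripper open.
Joint ranges: [-179.16, 179.16], [-48.56, 103.87], [-65.8, 70.77], [-126.05, 130.52], [-82.76, 87.17], [-180, 180]. Speed limits (degrees/s): [127.2, 127.2, 147.25, 180, 180, 180].

INTERFACE

Orientations are given as [roll, pitch, yaw] about the fixed x, y, z axes, in that order (R = Rz(yaw) Ry(pitch) Rx(roll)).
In Python, from workcell import get_obs, camera, calibration, job_done, tip_reach gives the robot as it stands.
- The arm moves only by the tool apply_moves, never from a script. Its argument "rows" is a list of rows, each a list of 7 numbers: the shift along the world's x, y, z in mm, then the turn, a rotation vector about the world's x, y, z in degrees, then the closure, from 0 (fully open) to 1 (shut). A call has 1 to 20 rows; each row shifts and turns the commanded pose from where the row before left it; what a row does not reach is not made up. A row lasts 1/8 s, in which the tool goes at most 62.5 mm and 10.7 degrees, less where a joint would pass 70% of its speed; a pose out of reach is approached as far as the arm can. A call with a gripper value outside its range is refused whole. The fingers move at their own pace and stop on an object; "grip_force" is the grip in N (left out, the last holds). Time passes only in rows, so rows that do not move let the fingers close. It gives the time, the measured TCP pose, the force and the opening at its end, in the units of the state.
- get_obs(): the state, without advancing time (a new reading comes with each control period).
- camera(name): name is "side" or "top"; returns the picture (480x640x3 uint8, red, green, blue); there is no depth.
- calibration(name): a dict with "intrinsics" (3x3 intrinsics, pixels), "T" (4x4, takes a point from camera to world coordinates). Camera axes: x right, y down, z forward; pixel columns grow to the right and rows downward; lengths in m; the calibration is good to about 2 mm. A picture is of the moment at which its call begins. calibration takes no time and is no camera call.
- job_done(): hands the job in, once; it reports no verdict.
The state is a dict: "time": time; "q": joint angles; "qd": joint speeds; "joint_efforts": joint torques, N m; "ee_pos": TCP position; "tcp_rot": TCP orientation; "wrist_force": force on the tool from outside, world axes, zero at the start; "torque": the same for the moment, N m; "opening": finger opening in m.
Only numpy, scipy, OpenCV 4.12 (cv2) and the standard library are available. Lean on these libraries where they do the work, as an engineer would, in place of code of your own. Each camera call takes 0.05 s, during which the arm holds its last target.

TASK

Clamp the plate heat exchanger in its cradle so that its unions can be unscrewed: set the wooden wedge by hand, thin end first, into the open end of the slot between exchanger and tapered cheek and let go of it, then drive it with light, separate taps of the soft-faced mallet until it goes no further and holds the exchanger tight and flush against the fence. Do not hit so hard that the cheek is forced back on its bolts, leave the other things alone, and lay the mallet on the bench, off the cradle, when done.

Things in the scene. Friction and masses are not known exactly. Their poses are not given: they have to be found in the camera images.
- cradle: Fixed wedge cradle: plywood board 170 (x) x 340 (y) mm, 15 mm thick, carrying a fence on its -x side, an end stop at its +y end and a tapered hardwood cheek on its +x side. Origin: centre of its underside. The slot between the exchanger and the cheek is open at its -y end; the wedge goes in along the cradle's +y. The board reaches 135 mm out in front of the mouth.
- slot_mouth (a point): Middle of the slot's open end on the board's top: cradle x 24.3, y -35, z 15 mm; the slot is nominally 20.6 mm wide there with the exchanger on the fence. Cheek: 26 mm high, y -35 to 113 mm; inner face at x 34.6 mm at the mouth, 1 mm nearer to the fence per 8 mm of +y. It is bolted through slotted holes, stands up to 3 mm nearer or farther (not told), and slips if driven hard.
- fence_face (a point): Middle of the fence's inner face, 15 mm above the board: cradle x -60, y 60, z 30 mm. The fence runs from y -35 to 155 mm and is 30 mm high above the board. The end stop's inner face is at y 155 mm. Fixed to the cradle.
- exchanger: Plate heat exchanger, loose, 0.9 kg: stainless block 74 (x) x 190 (y) x 45 (z) mm, four port stubs up to 67 mm. Origin: centre of its underside; axes like the cradle's. Starts 2 to 3 mm off the fence, near the end stop; the wedge must push it over (3 to 4 N sideways moves it). Flush on the fence its centre is at cradle x -23 mm.
- wedge: Loose hardwood wedge, 80 g, 130 long (own y, thin end +y), 40 mm high, on its long edge. Origin: centre of its underside. Straight face at own x -9 mm, to lie along the exchanger; the +x face tapers 1 in 8 like the cheek. Thickness 10 mm at the tip, 18 middle, 26 butt. It jams within a few mm, nominally 87 mm in past the mouth, up to 26 more or less. Taps felt as 6 to 10 N seat it; it then stays.
- wedge_tip (a point): Middle of the wedge's thin end, 65 mm from its origin along own +y, 20 mm above its underside.
- wedge_butt (a point): Middle of the wedge's thick end, the face to be tapped, 65 mm from its origin along own -y, 20 mm above its underside; 26 mm wide, 40 mm high.
- mallet: Loose soft-faced mallet, 0.42 kg, lying flat. Origin: under the head's centre, at the underside. Head: cylinder 36 across, 90 mm long along own y, axis 18 mm up, white faces. Handle: 24 wide, 26 mm high, axis 18 mm up, towards own -x to 250 mm, flared end 36 mm across. Balance: 24 mm from the head's axis. Tap at 30 to 40 mm/s: blows over 30 N (some 12 N felt at the wrist) are too hard.
- mallet_grip (a point): Point on the mallet's handle axis, 50 mm from the head's axis (own x -50 mm, 18 mm above the underside), to be gripped across the handle (along own y) from above, close to the balance.
- pump: Circulator pump, black motor on a grey body, 150 mm long and 120 mm high; a bystander, to be left alone. Origin: centre of its underside.
- gas_valve: Aluminium gas valve block 75 x 50 x 50 mm with brass ends; a bystander, to be left alone. Origin: centre of its underside.
- union_nut: Brass union nut, 38 mm across, 18 mm high; a bystander, to be left alone. Origin: centre of its underside.
- o_ring_tin: Round flat tin, 68 mm across, 28 mm high; a bystander, to be left alone. Origin: centre of its underside.
- wrench: Steel wrench lying flat; a bystander, to be left alone. Origin: centre of its underside.
- screwdriver: Screwdriver lying flat; a bystander, to be left alone. Origin: centre of its underside.
- leak_spray: Upright spray can, 53 mm across, 170 mm high; a bystander, to be left alone. Origin: centre of its underside.
There are look-alikes about, which are no part of the job. Leave any blue or pink look-alike of the wedge alone.

How it is judged (in metres and radians):
On the way, in this order (a step that is already met when the one before it is completed fails the run):
1. the wedge stands on the board with its thin end in the slot, let go of by the fingers (y of wedge_tip in the frame of cradle above -0.025 m and x of wedge_tip in the frame of cradle between 0.005 and 0.04 m and z of wedge in the frame of cradle below 0.019 m and contact force between the fingers and wedge below 0.1 N), for 0.2 s.
2. the mallet's tap lands on the wedge (contact force between mallet and wedge above 2 N and contact force between the fingers and wedge below 0.1 N).
3. the mallet is drawn back clear of the wedge (contact force between mallet and wedge below 0.1 N), for 0.1 s.
4. a further tap lands and finds the wedge tight between cheek and exchanger (contact force between mallet and wedge above 4 N and contact force between wedge and exchanger above 6 N and x of exchanger in the frame of cradle below -0.022 m).
At the end, for the whole second after the job is handed in: Wedge on the board, tip 50 mm or more inside the slot, pressing the exchanger with over 6 N by itself; exchanger flat and flush on the fence (within 1 mm and 0.02 rad); mallet lying on the bench clear of the cradle, its head over 60 mm from the wedge's butt; all at rest (contact force between wedge and exchanger above 6 N and x of exchanger in the frame of cradle below -0.022 m and angle between the y axis of exchanger and the y axis of cradle, either way round below 0.02 rad and angle between exchanger's own z axis and vertical below 0.04 rad and y of wedge_tip in the frame of cradle above 0.015 m and z of wedge in the frame of cradle below 0.02 m and angle between wedge's own z axis and vertical below 0.08 rad and height (world z) of mallet below 0.01 m and horizontal distance between mallet and wedge_butt above 0.06 m and linear speed of mallet below 0.02 m/s and linear speed of wedge below 0.005 m/s and contact force between mallet and cradle below 0.1 N and contact force between mallet and wedge below 0.1 N); the robot touches nothing.
It fails at once if the mallet hits or presses the wedge with more than 30 N (contact force between mallet and wedge above 30 N).
It fails at once if the wedge is overdriven: it presses the exchanger with more than 45 N, which would force the cheek back on its bolts (contact force between wedge and exchanger above 45 N).
It fails at once if the mallet strikes the exchanger (contact force between mallet and exchanger above 1 N).
It fails at once if the wedge is driven by hand: the fingers push it while it presses the exchanger with more than 12 N (contact force between the fingers and wedge above 0.5 N and contact force between wedge and exchanger above 12 N).
It fails at once if another thing on the bench is moved by more than 20 mm (distance of any of pump, gas_valve, union_nut, o_ring_tin, wrench, screwdriver, leak_spray from where it was at the start of the episode above 0.02 m).
It also fails if it takes over 58 s, if anything falls off the work surface, if the arm or the gripper's body presses on something with over 40 N, if the wrist force passes 120 N, or if a joint passes its speed limit or range.

## Working session

There is one attempt and no reset: what is moved stays moved. The work goes in short steps, Python scripts to look and compute and a tool call to move; the robot and the scene stay as the last step left them, time stands still between calls to the robot, and variables do not carry over. Pictures are saved under pics/ and viewed, and the job is handed in when it is done.

Besides the shell and the picture viewer there is one more tool, called as a command line: name --pt "numbers of a row" for each row, then --argument value for the rest. apply_moves: Moves the arm, as the interface text tells. Its arguments: {"type":"object","properties":{"rows":{"type":"array","items":{"type":"array","items":{"type":"number"}}},"grip_force":{"type":"number"}},"required":["rows"]}

```bash
mkdir -p pics; ls
python3 - <<'E'
from workcell import *
import cv2,json
o=get_obs();print(o['time'],o['ee_pos'],o['tcp_rot'],o['opening'],tip_reach if not callable(tip_reach) else tip_reach())
for n in('top','side'):
    im=camera(n);cv2.imwrite(f'pics/{n}0.png',im[:,:,::-1]);c=calibration(n);print(n,c)
E
```

```text
pics
0.0 [0.20332801 0.51080738 0.24759732] [-1.79924577e+02  1.97476127e-04  1.58295378e+02] 0.08611286576445587 0.017
top {'intrinsics': array([[616.85478896,   0.        , 318.29192594],
       [  0.        , 616.85478896, 228.72422898],
       [  0.        ,   0.        ,   1.        ]]), 'T': array([[-7.46623371e-03, -9.94608570e-01,  1.03431364e-01,
         3.17718200e-01],
       [-9.99970042e-01,  7.63741417e-03,  1.25907221e-03,
         1.51704286e-02],
       [-2.04223217e-03, -1.03418865e-01, -9.94635797e-01,
         1.45090336e+00],
       [ 0.00000000e+00,  0.00000000e+00,  0.00000000e+00,
         1.00000000e+00]])}
side {'intrinsics': array([[610.45110706,   0.        , 316.7898238 ],
       [  0.        , 610.45110706, 228.21726372],
       [  0.        ,   0.        ,   1.        ]]), 'T': array([[ 0.99936557, -0.02853879,  0.02130697,  0.43223264],
       [-0.03541729, -0.73334805,  0.67893023, -0.90258198],
       [-0.00375042, -0.67925413, -0.73389356,  1.05782441],
       [ 0.        ,  0.        ,  0.        ,  1.        ]])}
```

View pics/top0.png

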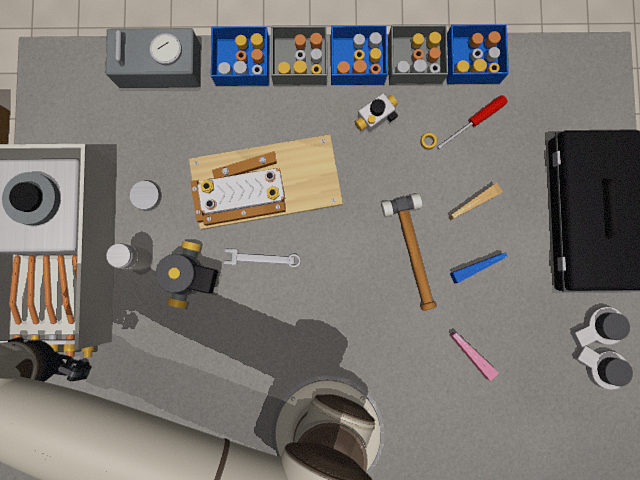

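View pics/side0.png

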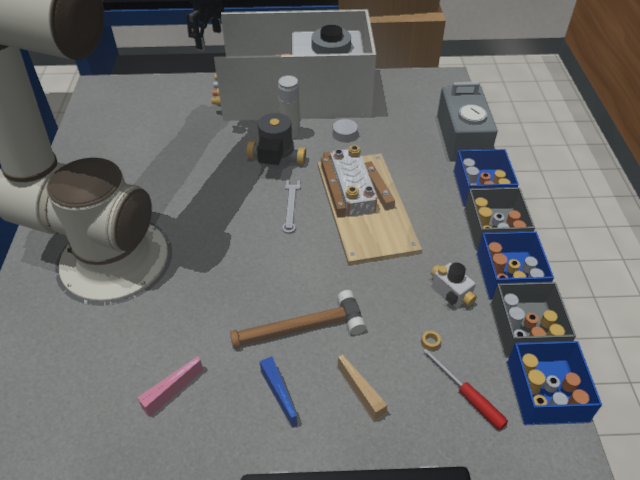

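Both views show three wedges, at top px wood (475,202), blue (478,267) and pink (473,354). The plain wooden one fits the description. I'll confirm it in a crop and look at the cradle and mallet enlarged.

```bash
cat > h.py <<'E'
import numpy as np,cv2
from workcell import *
def ray(n,u,v):
    c=calibration(n);K=c['intrinsics'];T=c['T']
    d=T[:3,:3]@np.linalg.solve(K,[u,v,1.]);return T[:3,3],d
def onz(n,u,v,z):
    o,d=ray(n,u,v);return o+d*(z-o[2])/d[2]
def proj(n,p):
    c=calibration(n);T=np.linalg.inv(c['T']);q=c['intrinsics']@(T[:3,:3]@np.asarray(p)+T[:3,3]);return q[:2]/q[2]
def crop(src,x0,y0,x1,y1,s,out):
    im=cv2.imread(src)[y0:y1,x0:x1];cv2.imwrite(out,cv2.resize(im,None,fx=s,fy=s,interpolation=cv2.INTER_CUBIC))
E
python3 - <<'E'
from h import *
crop('pics/top0.png',180,125,350,240,4.7,'pics/c1.png')
crop('pics/top0.png',370,170,520,320,4,'pics/c2.png')
crop('pics/side0.png',220,140,430,430,2,'pics/c3.png')
E
```

```text
(no output)
```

View pics/c1.png

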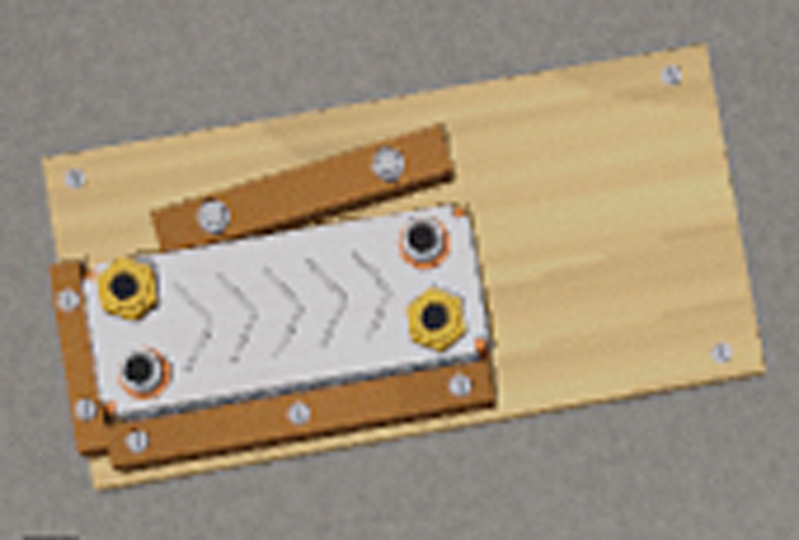

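View pics/c2.png

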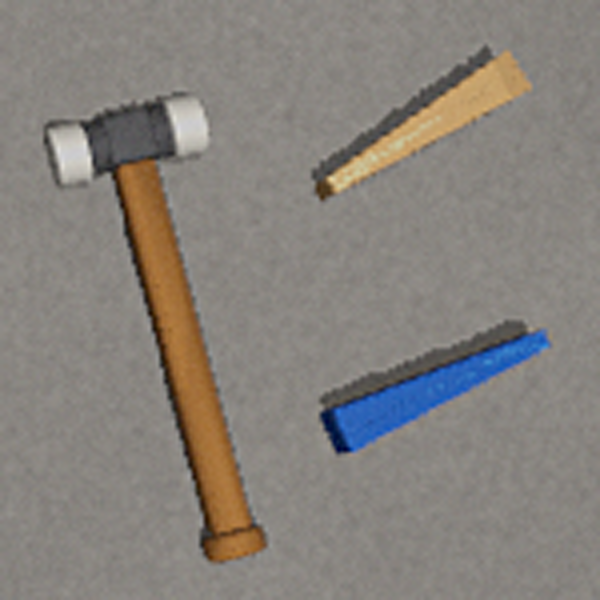

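View pics/c3.png

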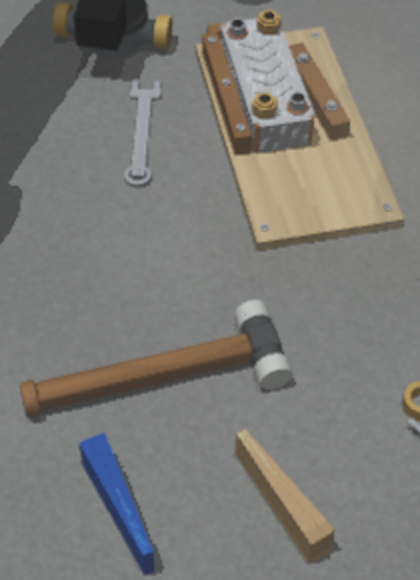

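The crop confirms it: the wooden wedge has its thin end at top px (452,216) and its butt at (500,188). Now the precise measurement.

```bash
cat >> h.py <<'E'
def rigid(local,world):
    L=np.array(local);W=np.array(world)[:,:2];lc=L.mean(0);wc=W.mean(0)
    a=L-lc;b=W-wc;th=np.arctan2((a[:,0]*b[:,1]-a[:,1]*b[:,0]).sum(),(a*b).sum())
    R=np.array([[np.cos(th),-np.sin(th)],[np.sin(th),np.cos(th)]]);t=wc-R@lc
    return th,t,np.linalg.norm(L@R.T+t-W,axis=1)*1000
E
python3 - <<'E'
from h import *
T=cv2.imread('pics/top0.png');S=cv2.imread('pics/side0.png')
# cradle corners
cr=[(707,45),(765,372),(95,488),(43,158)]
W=[onz('top',180+(u+.5)/4.7-.5,125+(v+.5)/4.7-.5,.015) for u,v in cr]
L=[(.085,-.17),(-.085,-.17),(-.085,.17),(.085,.17)]
th,t,e=rigid(L,W);print('cradle top',np.degrees(th),t,e)
# wedge masks
for n,im,(x0,y0,x1,y1) in(('top',T,(440,175,512,228)),('side',S,(330,350,392,420))):
    hsv=cv2.cvtColor(im,cv2.COLOR_BGR2HSV);m=cv2.inRange(hsv,(8,70,60),(25,255,255));k=np.zeros_like(m);k[y0:y1,x0:x1]=m[y0:y1,x0:x1]
    cs,_=cv2.findContours(k,0,cv2.CHAIN_APPROX_NONE);c=max(cs,key=cv2.contourArea)
    print(n,cv2.contourArea(c),cv2.approxPolyDP(cv2.convexHull(c),1.5,True)[:,0].tolist())
crop('pics/top0.png',440,175,512,228,10,'pics/w1.png')
crop('pics/side0.png',325,345,395,425,7,'pics/w2.png')
crop('pics/top0.png',375,185,440,315,4.5,'pics/m1.png')
E
```

```text
cradle top 9.437196074800578 [0.58141177 0.14109254] [0.27492636 0.52738102 0.51468141 0.07828553]
top 442.5 [[502, 191], [463, 213], [449, 218], [449, 215], [495, 183], [497, 183]]
side 972.5 [[379, 418], [372, 418], [339, 368], [339, 358], [341, 355], [385, 403], [385, 412]]
```

View pics/w1.png

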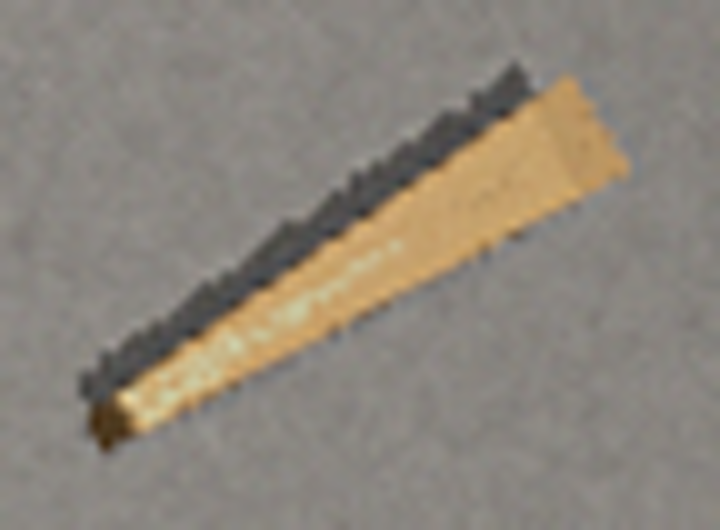

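View pics/w2.png

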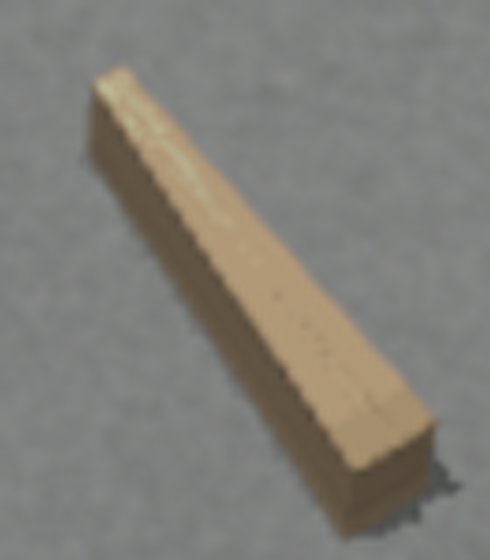

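View pics/m1.png

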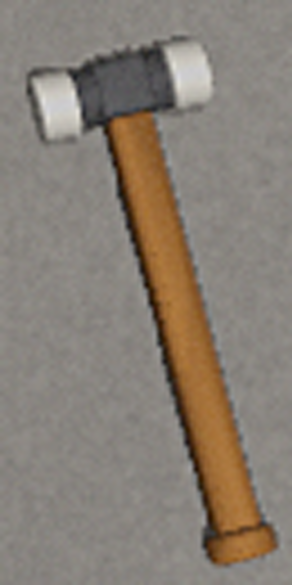

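Run:
```python
from h import *
L=[(.001,.065),(-.009,.065),(-.009,-.065),(.017,-.065)]
f=lambda n,ps,o,s,z:[onz(n,o[0]+(u+.5)/s-.5,o[1]+(v+.5)/s-.5,z) for u,v in ps]
A=f('top',[(122,390),(140,432),(632,170),(570,73)],(440,175),10,.04)
B=f('side',[(125,68),(95,80),(357,470),(434,420)],(325,345),7,.04)
for n,w in(('top',A),('side',B)):
    th,t,e=rigid(L,w);print('wedge',n,np.degrees(th).round(2),t.round(4),e.round(1))
# mallet
P=f('top',[(128,80),(132,118),(241,522),(55,104),(187,74)],(375,185),4.5,.018)
# handle midline ends, head face centres (front/back visible)
q0=f('top',[(131,116),(238,520)],(375,185),4.5,.031)
d=(q0[0]-q0[1])[:2];print('handle dir',np.degrees(np.arctan2(d[1],d[0])),q0)
hc=f('top',[(30,76),(52,142),(205,38),(214,101),],(375,185),4.5,.018);print('head',hc)
# side view crop of mallet
crop('pics/side0.png',225,280,375,355,5,'pics/m2.png')
# cradle features
c=np.radians(9.44);R=np.array([[np.cos(c),-np.sin(c)],[np.sin(c),np.cos(c)]]);t=np.array([.5814,.1411])
g=lambda ps,z:[np.round(R.T@(w[:2]-t)*1000,1).tolist() for w in f('top',ps,(180,125),4.7,z)]
print('exch top',g([(462,204),(490,350),(112,414),(86,265)],.060))
print('cheek',g([(445,125),(455,172),(150,213),(162,248)],.041))
print('fence',g([(493,364),(493,406),(108,425),(118,466)],.045))
# side board corners
s=[(400,220),(262,244),(195,46),(323,28)]
W=[onz('side',220+u/2,140+v/2,.015) for u,v in s];print('cradle side',[x if i else np.degrees(x) for i,x in enumerate(rigid([(.085,-.17),(-.085,-.17),(-.085,.17),(.085,.17)],W))])
```

```text
wedge top 27.57 [ 0.5257 -0.3481] [1.1 0.2 0.4 1.2]
wedge side 27.41 [ 0.5279 -0.3473] [1.2 0.7 0.6 1.8]
handle dir 13.511733488304206 [array([ 0.50663072, -0.18161028,  0.031     ]), array([ 0.29926984, -0.23143813,  0.031     ])]
head [array([ 0.52979303, -0.13123813,  0.018     ]), array([ 0.4950458 , -0.14205003,  0.018     ]), array([ 0.54911417, -0.2229185 ,  0.018     ]), array([ 0.51590191, -0.22678891,  0.018     ])]
exch top [[15.8, -35.8], [-57.4, -37.3], [-56.9, 148.1], [17.5, 149.4]]
cheek [[60.6, -33.4], [36.3, -34.4], [41.9, 117.4], [23.6, 114.3]]
fence [[-62.1, -37.1], [-82.5, -33.7], [-59.5, 153.3], [-80.3, 151.5]]
cradle side [np.float64(9.691710936913987), array([0.58519357, 0.13890446]), array([5.30700557, 4.56089431, 0.76468605, 1.08156372])]
```

View pics/m2.png

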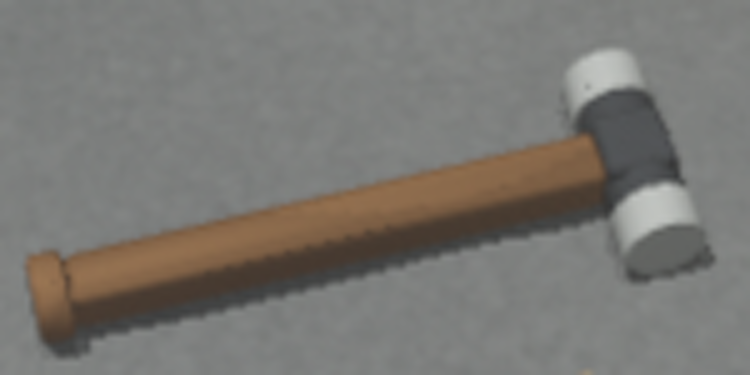

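Poses found:
- Cradle: (0.581, 0.141), yaw 9.4°
- Wedge: (0.5265, -0.348), yaw 27.5°
- Mallet: about (0.5225, -0.1825), yaw 13°

Next I move above the wedge.

apply_moves --pt "18.5 -48.7 -5.4 0 0 -2.07 0.3" --pt "18.5 -48.7 -5.4 0 0 -2.07 0.3" --pt "18.5 -48.7 -5.4 0 0 -2.07 0.3" --pt "18.5 -48.7 -5.4 0 0 -2.07 0.3" --pt "18.5 -48.7 -5.4 0 0 -2.07 0.3" --pt "18.5 -48.7 -5.4 0 0 -2.07 0.3" --pt "18.5 -48.7 -5.4 0 0 -2.07 0.3" --pt "18.5 -48.7 -5.4 0 0 -2.07 0.3" --pt "18.5 -48.7 -5.4 0 0 -2.07 0.3" --pt "18.5 -48.7 -5.4 0 0 -2.07 0.3" --pt "18.5 -48.7 -5.4 0 0 -2.07 0.3" --pt "18.5 -48.7 -5.4 0 0 -2.07 0.3" --pt "18.5 -48.7 -5.4 0 0 -2.07 0.3" --pt "18.5 -48.7 -5.4 0 0 -2.07 0.3" --pt "18.5 -48.7 -5.4 0 0 -2.07 0.3" --pt "18.5 -48.7 -5.4 0 0 -2.07 0.3" --pt "18.5 -48.7 -5.4 0 0 -2.07 0.3" --pt "18.5 -48.7 -5.4 0 0 -2.07 0.3" --pt "0 0 0 0 0 0 0.3" --grip_force 30

```text
time: 2.48
ee_pos: [0.5362, -0.3681, 0.1479]
tcp_rot: [-179.9, -0.2, 120.9]
wrist_force: [-0.8, -0.4, -0.1]
opening: 0.0599
```

Run:
```python
from h import *
o=get_obs();print(o['q'],o['ee_pos'],o['tcp_rot'],o['opening'],o['wrist_force'])
im=camera('side');cv2.imwrite('pics/s1.png',im[280:480,250:450,::-1].repeat(3,0).repeat(3,1))
```

```text
[-3.44621285e+01  1.82970211e+01  1.44585948e+01  8.63776122e+01
 -1.82513274e-02  2.46777383e+01] [ 0.536195   -0.36809857  0.1478524 ] [-179.89321614   -0.18868754  120.85999171] 0.05990232763507487 [-0.76916845 -0.37590463 -0.14696961]
```

View pics/s1.png

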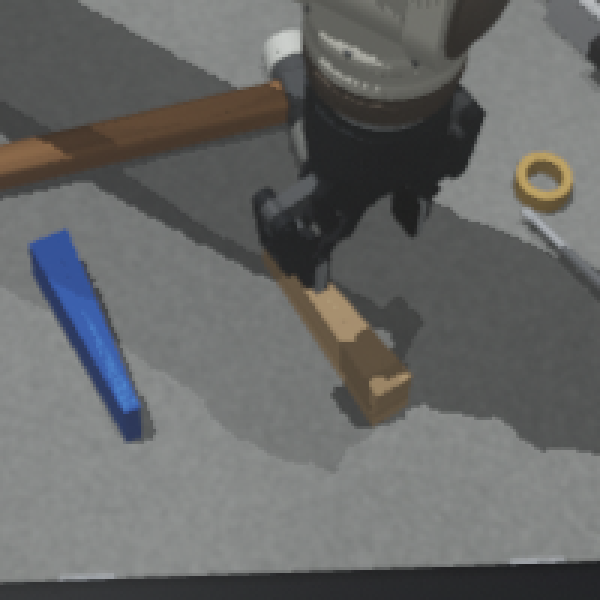

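The picture shows the fingers straddling the wooden wedge. Descend and grip.

apply_moves --pt "0.8 3.2 -40 0 0 0 0.3" --pt "0 0 -40 0 0 0 0.3" --pt "0 0 -30 0 0 0 0.3" --pt "0 0 -14 0 0 0 0.3" --pt "0 0 0 0 0 0 0.3" --pt "0 0 0 0 0 0 1" --pt "0 0 0 0 0 0 1" --pt "0 0 0 0 0 0 1" --pt "0 0 0 0 0 0 1" --pt "0 0 0 0 0 0 1" --grip_force 30

```text
time: 3.78
ee_pos: [0.5378, -0.3628, 0.0286]
tcp_rot: [179.9, 0.1, 121.0]
wrist_force: [0.1, 1.1, 6.5]
opening: 0.0212
```

apply_moves --pt "0 0 10 0 0 0 1" --pt "0 0 30 0 0 0 1" --pt "0 0 30 0 0 0 1" --pt "0 0 0 0 0 0 1" --pt "0 0 0 0 0 0 1"

```text
time: 4.4
ee_pos: [0.537, -0.3623, 0.0965]
tcp_rot: [-180.0, -0.0, 121.0]
wrist_force: [-0.3, -0.1, -0.4]
opening: 0.0209
```

Run:
```python
from h import *
o=get_obs();print(o['ee_pos'],o['tcp_rot'],o['opening'],o['wrist_force'])
im=camera('side');cv2.imwrite('pics/s2.png',im[280:480,250:450,::-1].repeat(3,0).repeat(3,1))
im=camera('top');cv2.imwrite('pics/t2.png',im[:,:,::-1])
crop('pics/t2.png',400,130,560,250,5,'pics/t2c.png')
```

```text
[ 0.53700066 -0.36227391  0.09654315] [-1.79983469e+02 -3.38239334e-02  1.21034085e+02] 0.02085850118039054 [-0.31730143 -0.12439367 -0.35598421]
```

View pics/s2.png

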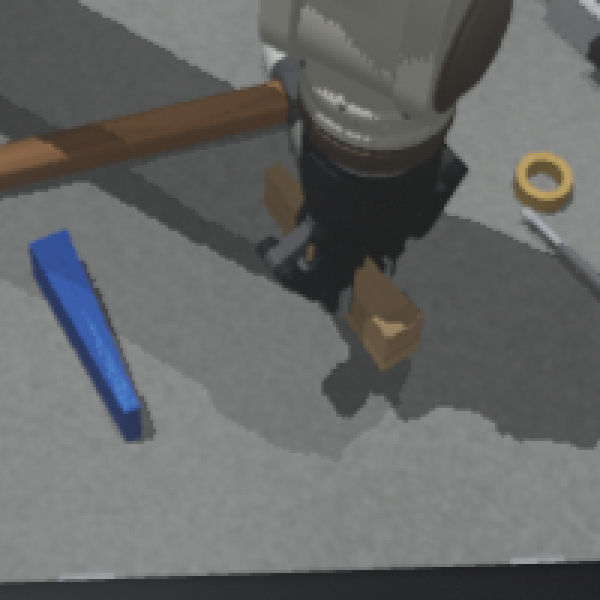

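View pics/t2c.png

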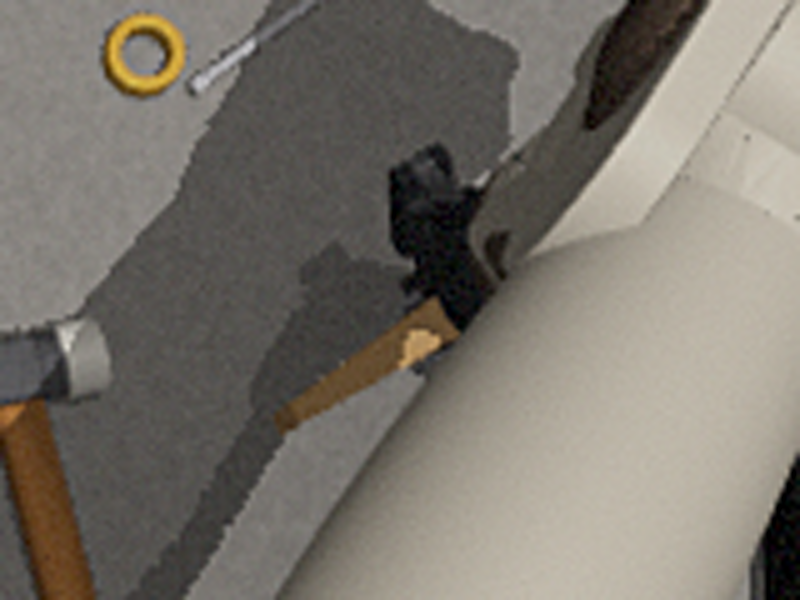

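Gripped: opening 21 mm and clear of the bench. Now in front of the mouth, turned to the cradle's yaw.

apply_moves --pt "10 30 6 0 0 -2 1" --pt "12 46 4 0 0 -2.3 1" --pt "12 46 4 0 0 -2.3 1" --pt "12 46 4 0 0 -2.3 1" --pt "12 46 2 0 0 -2.3 1" --pt "12 46 0 0 0 -2.3 1" --pt "12 46 0 0 0 -2.3 1" --pt "10 46 -10 0 0 -2.26 1" --pt "3 19.5 -20 0 0 0 1" --pt "0 0 -15 0 0 0 1" --pt "0 0 0 0 0 0 1" --pt "0 0 0 0 0 0 1"

```text
time: 6.0
ee_pos: [0.6321, 0.0078, 0.0724]
tcp_rot: [180.0, 0.0, 102.9]
wrist_force: [0.7, 0.2, -0.8]
opening: 0.0209
```

Run:
```python
from h import *
o=get_obs();print(o['ee_pos'],o['tcp_rot'],o['opening'],o['wrist_force'])
im=camera('side');cv2.imwrite('pics/s3.png',im[:,:,::-1])
im=camera('top');cv2.imwrite('pics/t3.png',im[:,:,::-1])
crop('pics/t3.png',220,120,360,230,5.5,'pics/t3c.png')
crop('pics/s3.png',300,130,430,270,4,'pics/s3c.png')
```

```text
[0.63214457 0.00778113 0.07239363] [1.79994441e+02 1.38531605e-02 1.02895979e+02] 0.020914899189775682 [ 0.65236373  0.18741701 -0.76123551]
```

View pics/t3c.png

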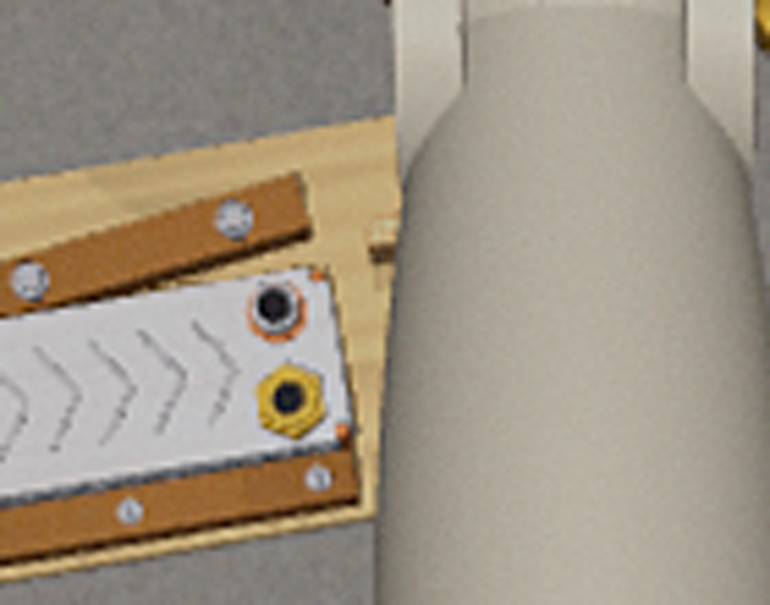

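View pics/s3c.png

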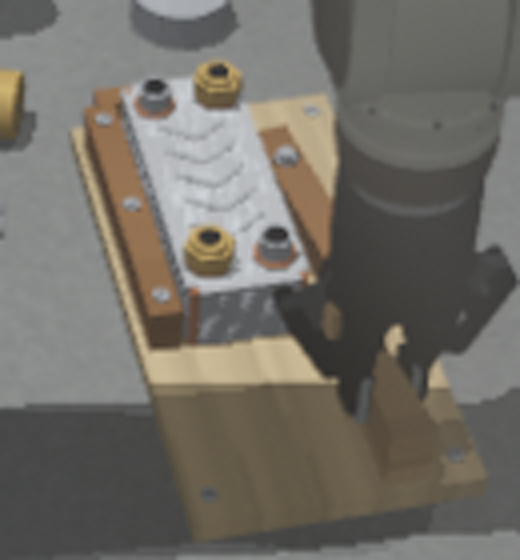

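```bash
cat >> h.py <<'E'
def cra(w):
    c=np.radians(9.44);R=np.array([[np.cos(c),-np.sin(c)],[np.sin(c),np.cos(c)]]);return np.round(R.T@(np.asarray(w)[:2]-[.5812,.1411])*1000,1)
E
python3 - <<'E'
from h import *
f=lambda u,v:(220+(u+.5)/5.5-.5,120+(v+.5)/5.5-.5)
for p in [(371,222),(374,249)]: print(cra(onz('top',*f(*p),.0838)))
for p in [(371,262)]: print('lower tip',cra(onz('top',*f(*p),.0438)))
print('cheek corner',cra(onz('top',*f(302,172),.041)),cra(onz('top',*f(311,232),.041)),'exch',cra(onz('top',*f(327,266),.060)),cra(onz('top',*f(352,440),.060)), 'fence',cra(onz('top',*f(358,500),.045)),cra(onz('top',*f(355,455),.045)))
print('tcp',cra(get_obs()['ee_pos']))
E
```

```text
[ 25.6 -59.9]
[ 14.3 -59.3]
lower tip [ 17.7 -56.5]
cheek corner [ 61.5 -34.1] [ 35.3 -33.6] exch [ 15.7 -38.4] [-58.3 -36.5] fence [-81.3 -34.3] [-62.4 -36.2]
tcp [  28.8 -139.7]
```

Top-view and TCP reckoning of the tip disagree by about 3 mm: 20 mm (seen) against 23.6 mm in cradle x. I'll shift 2.5 mm towards the cheek, lower the wedge and go only 20 mm in first, watching the force.

apply_moves --pt "2.5 0.4 -12 0 0 0 1" --pt "0 0 -12 0 0 0 1" --pt "0 0 -3 0 0 0 1" --pt "0 0 0 0 0 0 1" --pt "-1.3 8 0 0 0 0 1" --pt "-1.3 8 0 0 0 0 1" --pt "-1.3 8 0 0 0 0 1" --pt "-1.3 8 0 0 0 0 1" --pt "-1.3 8 0 0 0 0 1" --pt "0 0 0 0 0 0 1"

```text
time: 7.35
ee_pos: [0.6281, 0.0502, 0.0451]
tcp_rot: [-180.0, -0.0, 103.0]
wrist_force: [0.3, 0.2, -1.6]
opening: 0.0206
```

Run:
```python
from h import *
o=get_obs();print(o['ee_pos'],cra(o['ee_pos']),o['tcp_rot'],o['opening'],o['wrist_force'])
im=camera('side');cv2.imwrite('pics/s4.png',im[:,:,::-1])
im=camera('top');cv2.imwrite('pics/t4.png',im[:,:,::-1])
crop('pics/t4.png',220,120,360,230,5.5,'pics/t4c.png')
crop('pics/s4.png',300,130,430,270,4,'pics/s4c.png')
```

```text
[0.62808473 0.05019466 0.04508276] [ 31.3 -97.4] [-1.79998882e+02 -1.31823477e-03  1.03025780e+02] 0.020637957101752338 [ 0.29222062  0.1909735  -1.61025766]
```

View pics/t4c.png

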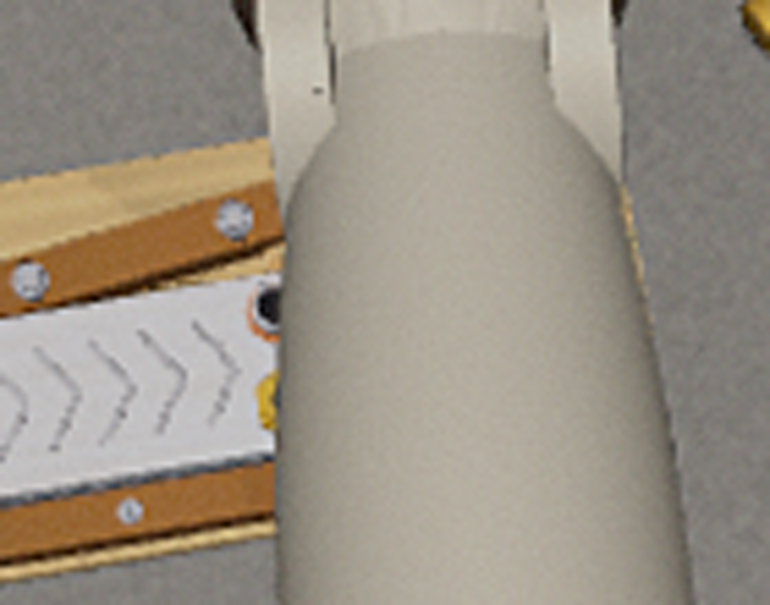

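View pics/s4c.png

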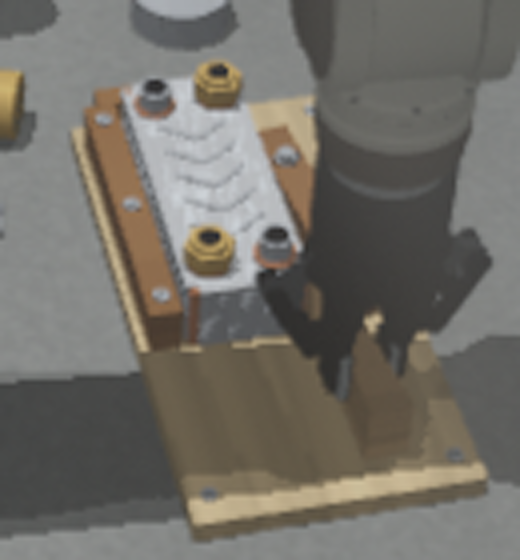

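No contact force with the tip about 20 mm in. Another 20 mm, then onto the board.

apply_moves --pt "-0.7 4 0 0 0 0 1" --pt "-0.7 4 0 0 0 0 1" --pt "-0.7 4 0 0 0 0 1" --pt "0 0 0 0 0 0 1"

```text
time: 7.95
ee_pos: [0.6261, 0.0619, 0.0451]
tcp_rot: [180.0, 0.0, 103.0]
wrist_force: [1.0, -0.8, -0.1]
opening: 0.0207
```

apply_moves --pt "-0.7 4 0 0 0 0 1" --pt "-0.7 4 0 0 0 0 1" --pt "0 0 0 0 0 0 1"

```text
time: 8.32
ee_pos: [0.6246, 0.0698, 0.0451]
tcp_rot: [-180.0, -0.0, 103.0]
wrist_force: [0.4, 0.4, -0.9]
opening: 0.0209
```

apply_moves --pt "0 0 -1 0 0 0 1" --pt "0 0 0 0 0 0 1" --pt "0 0 0 0 0 0 0.5" --pt "0 0 0 0 0 0 0.5" --pt "0 0 0 0 0 0 0.5" --pt "0 0 20 0 0 0 0.5" --pt "0 0 40 0 0 0 0.5" --pt "6 -50 40 0 0 5 0.5" --pt "0 -50 20 0 0 8 0.5" --pt "-20 -50 20 0 0 10 0.5" --pt "-20 -50 0 0 0 10 0.5"

```text
time: 9.7
ee_pos: [0.5907, -0.1308, 0.1866]
tcp_rot: [179.9, 0.2, 136.3]
wrist_force: [2.2, -0.5, -0.3]
opening: 0.0426
```

Run:
```python
from h import *
o=get_obs();print(o['time'],o['ee_pos'],o['tcp_rot'],o['q'],o['opening'],o['wrist_force'])
im=camera('side');cv2.imwrite('pics/s5.png',im[:,:,::-1])
im=camera('top');cv2.imwrite('pics/t5.png',im[:,:,::-1])
crop('pics/t5.png',220,120,360,230,5.5,'pics/t5c.png')
crop('pics/s5.png',300,130,430,270,4,'pics/s5c.png')
```

```text
9.7 [ 0.5907397  -0.13076661  0.18659857] [179.86762795   0.22530045 136.31462919] [-1.24802119e+01  1.15090084e+01  1.05311710e+01  8.87608769e+01
 -3.50841053e-03  3.12048907e+01] 0.042616573650179325 [ 2.16566194 -0.46393103 -0.27776341]
```

View pics/t5c.png

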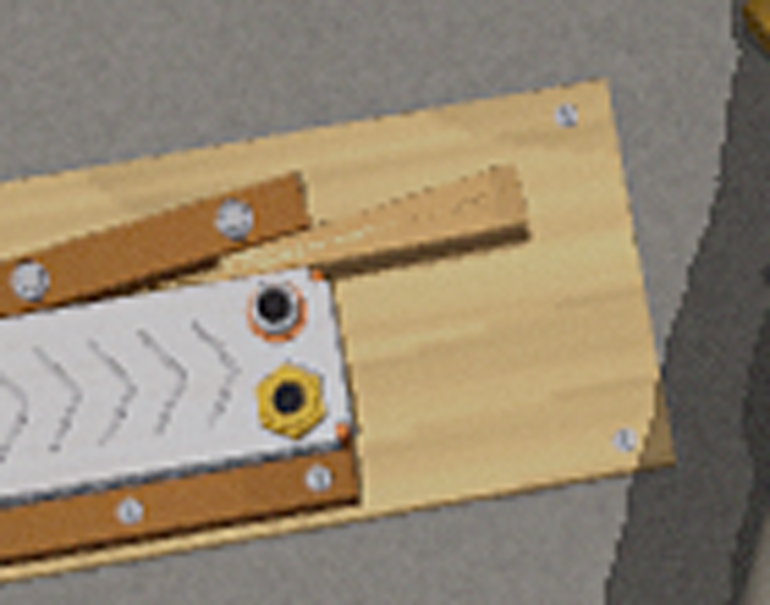

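View pics/s5c.png

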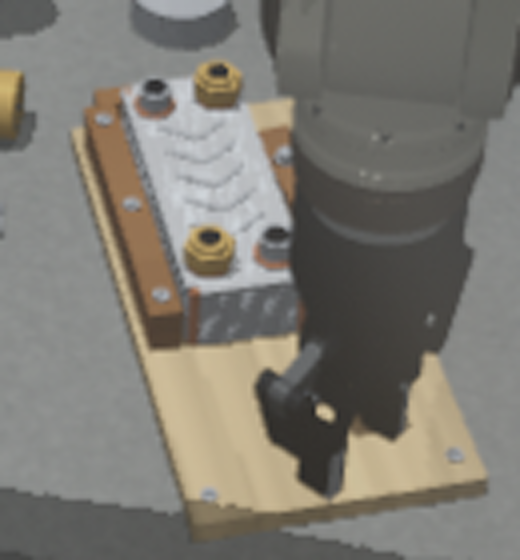

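Run:
```python
from h import *
f=lambda u,v:(220+(u+.5)/5.5-.5,120+(v+.5)/5.5-.5)
for p in [(513,167),(528,228),(324,271),(218,258)]: print(cra(onz('top',*f(*p),.055)))
```

```text
[  45. -122.]
[  18.3 -123.8]
[ 14.9 -36.7]
[28.   6.1]
```

apply_moves --pt "-14 -8 0 0 0 7.2 0.2" --pt "-14 -8 0 0 0 7.1 0.2" --pt "-14 -8 -5 0 0 7.1 0.2" --pt "-14 -8 -10 0 0 7.1 0.2" --pt "-14 -8 -10 0 0 7.1 0.2" --pt "-14 -8 -10 0 0 7.1 0.2" --pt "-14 -8 -15 0 0 7.1 0.2" --pt "-18.5 -7 -20 0 0 7.1 0.2" --pt "0 0 0 0 0 0 0.2" --pt "0 0 0 0 0 0 0.2" --grip_force 100

```text
time: 11.05
ee_pos: [0.475, -0.192, 0.1145]
tcp_rot: [-179.9, 0.1, -167.3]
wrist_force: [0.6, -0.0, -0.3]
opening: 0.0685
```

Run:
```python
from h import *
o=get_obs();print(o['time'],o['ee_pos'],o['tcp_rot'],o['q'],o['opening'],o['wrist_force'])
im=camera('side');cv2.imwrite('pics/s6.png',im[:,:,::-1])
crop('pics/s6.png',220,200,420,360,4,'pics/s6c.png')
```

```text
11.05 [ 0.47498217 -0.19196255  0.11446777] [-1.79946514e+02  9.68961636e-02 -1.67281452e+02] [-2.20118247e+01 -7.91436909e-01 -1.06536178e+01  8.00277137e+01
  1.12457398e-02 -3.47303165e+01] 0.06846054608776524 [ 0.55552433 -0.00889441 -0.29105322]
```

View pics/s6c.png

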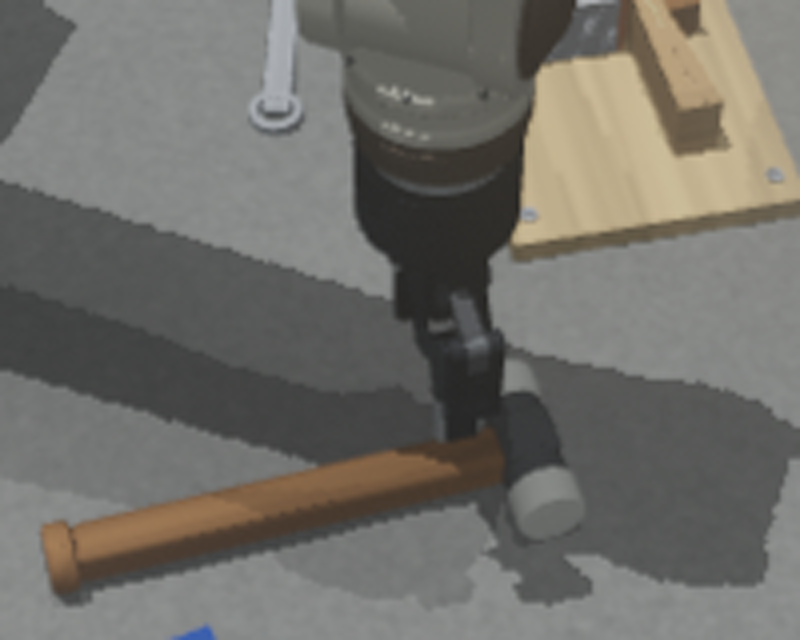

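The fingers are over the handle just behind the head. Descend and grip.

apply_moves --pt "-0.7 -2 -30 0 0 0.4 0.2" --pt "0 0 -30 0 0 0 0.2" --pt "0 0 -19 0 0 0 0.2" --pt "0 0 -4.5 0 0 0 0.2" --pt "0 0 0 0 0 0 0.2" --pt "0 0 0 0 0 0 1" --pt "0 0 0 0 0 0 1" --pt "0 0 0 0 0 0 1" --pt "0 0 0 0 0 0 1" --pt "0 0 0 0 0 0 1" --grip_force 100

```text
time: 12.35
ee_pos: [0.4737, -0.1941, 0.0306]
tcp_rot: [-180.0, 0.1, -166.7]
wrist_force: [-2.8, 1.7, 8.0]
opening: 0.0212
```

apply_moves --pt "0 0 10 0 0 0 1" --pt "0 0 30 0 0 0 1" --pt "0 0 20 0 0 0 1" --pt "0 0 0 0 0 0 1" --pt "0 0 0 0 0 0 1"

```text
time: 12.98
ee_pos: [0.4729, -0.194, 0.0885]
tcp_rot: [180.0, -0.1, -166.7]
wrist_force: [0.2, 0.8, -5.0]
opening: 0.0221
```

Run:
```python
from h import *
o=get_obs();print(o['time'],o['ee_pos'],o['tcp_rot'],o['opening'],o['wrist_force'],o['torque'])
im=camera('side');cv2.imwrite('pics/s7.png',im[:,:,::-1])
crop('pics/s7.png',220,200,420,360,4,'pics/s7c.png')
im=camera('top');cv2.imwrite('pics/t7.png',im[:,:,::-1])
crop('pics/t7.png',370,170,490,320,4,'pics/t7c.png')
```

```text
12.975 [ 0.47286638 -0.19397449  0.08848907] [ 1.79961987e+02 -6.34671317e-02 -1.66729683e+02] 0.022136779634081553 [ 0.20946622  0.795177   -5.04600831] [-0.05651323  0.09210252 -0.02881634]
```

View pics/s7c.png

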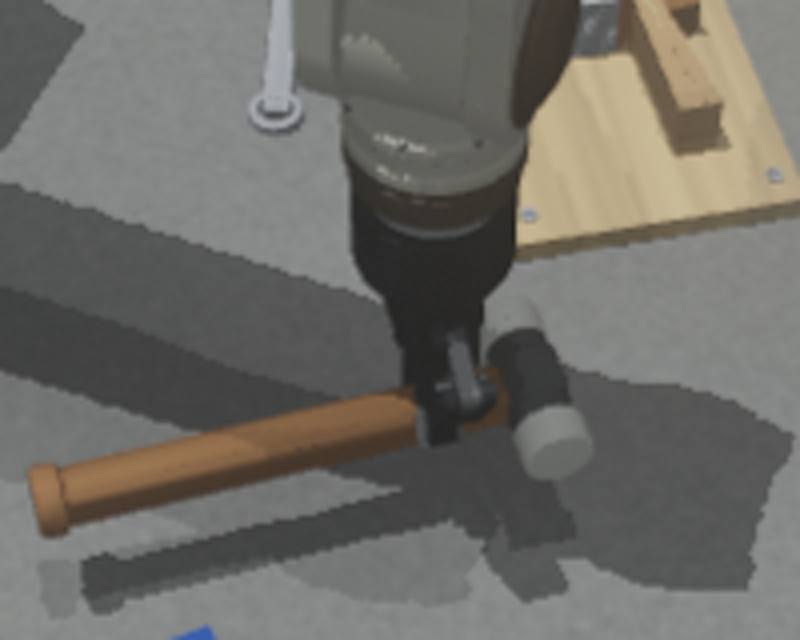

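View pics/t7c.png

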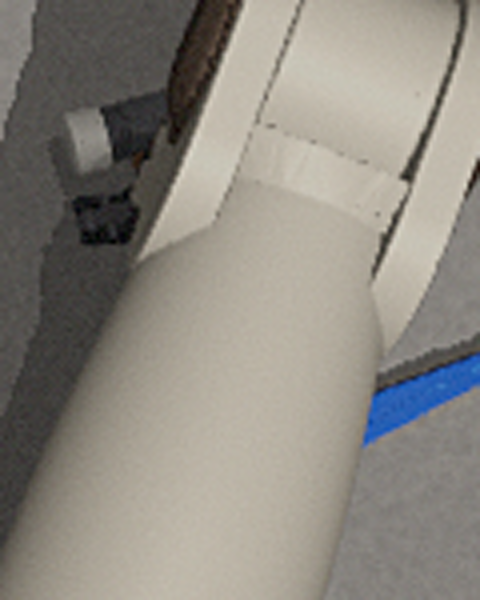

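Run:
```python
from h import *
f=lambda u,v:(370+(u+.5)/4-.5,170+(v+.5)/4-.5)
w=onz('top',*f(68,143),.076);h=np.radians(13.3)
print('face',w,'exp',.4729+.05*np.cos(h)-.045*np.sin(h),-.194+.05*np.sin(h)+.045*np.cos(h))
for n,p in dict(valve=(376,112),vL=(361,127),vR=(394,98),vbr=(397,116),nut=(429,141),sd=(440,147)).items(): w=onz('top',*p,.025);print(n,w[:2].round(3),cra(w))
```

```text
face [ 0.51231311 -0.13717764  0.076     ] exp 0.5112067054653897 -0.13870446386562582
valve [ 0.743 -0.122] [ 116.6 -286. ]
vL [ 0.707 -0.086] [  86.9 -244.5]
vR [ 0.777 -0.165] [ 142.8 -334.3]
vbr [ 0.733 -0.171] [  98.5 -333.2]
nut [ 0.672 -0.246] [  26.1 -396.4]
sd [ 0.657 -0.271] [   7.5 -419.2]
```

The seen head face agrees with the reckoning within 2 mm. Now move behind the butt.

apply_moves --pt "25 25.4 4 0 0 -0.8 1" --pt "25 25.4 0 0 0 -0.8 1" --pt "25 25.4 0 0 0 -0.8 1" --pt "25 25.4 0 0 0 -0.8 1" --pt "24.7 25.4 -5 0 0 -0.7 1" --pt "0 0 -18 0 0 0 1" --pt "0 0 -17 0 0 0 1" --pt "0 0 0 0 0 0 1" --pt "0 0 0 0 0 0 1"

```text
time: 14.2
ee_pos: [0.5977, -0.0677, 0.0537]
tcp_rot: [-180.0, 0.0, -170.7]
wrist_force: [0.1, 0.8, -3.8]
opening: 0.0217
```

Run:
```python
from h import *
o=get_obs();print(o['time'],o['ee_pos'],cra(o['ee_pos']),o['tcp_rot'],o['opening'],o['wrist_force'],o['torque'])
im=camera('side');cv2.imwrite('pics/s8.png',im[:,:,::-1])
crop('pics/s8.png',260,150,440,300,4.4,'pics/s8c.png')
im=camera('top');cv2.imwrite('pics/t8.png',im[:,:,::-1])
crop('pics/t8.png',230,130,390,250,5,'pics/t8c.png')
```

```text
14.2 [ 0.59774021 -0.06770911  0.05374636] [ -17.9 -208.7] [-1.79996161e+02  6.87721315e-03 -1.70676357e+02] 0.02167258134865736 [ 0.12167426  0.75276317 -3.78031256] [-0.02446601  0.02172534 -0.00558445]
```

View pics/s8c.png

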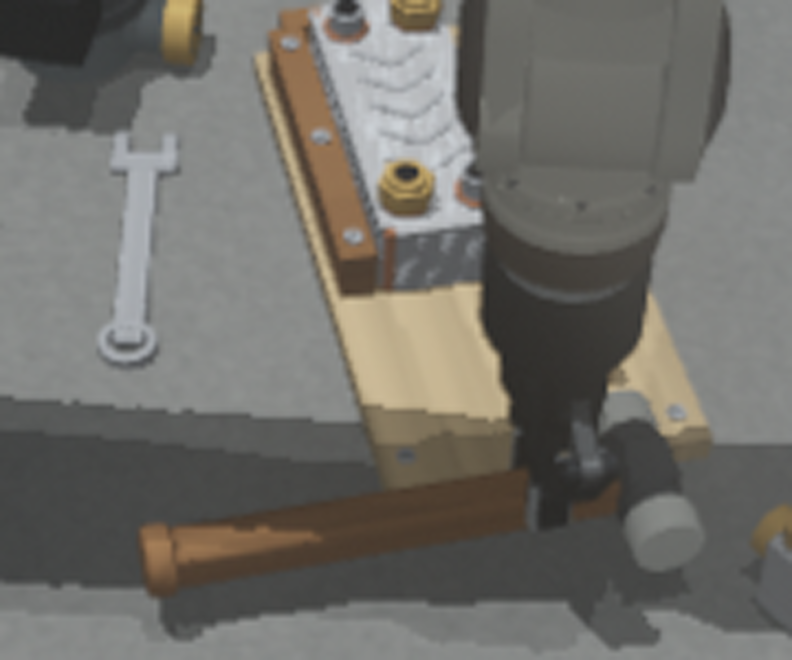

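View pics/t8c.png

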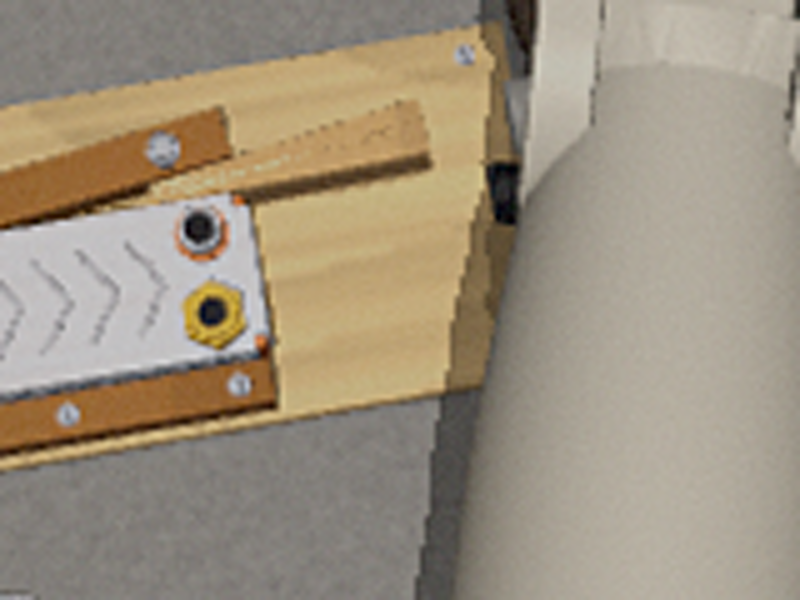

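Mallet is lined up with the butt, its face about 40 mm away. First tap:

apply_moves --pt "-1.6 9.9 0 0 0 0 1" --pt "-1.6 9.9 0 0 0 0 1" --pt "-1.2 7.4 0 0 0 0 1" --pt "-0.7 4.4 0 0 0 0 1" --pt "-0.7 4.4 0 0 0 0 1" --pt "-0.7 4.4 0 0 0 0 1"

```text
time: 15.05
ee_pos: [0.5915, -0.0265, 0.0535]
tcp_rot: [-180.0, 0.0, -170.6]
wrist_force: [-0.2, -0.8, -4.3]
opening: 0.0216
```

apply_moves --pt "-0.7 4.4 0 0 0 0 1"

```text
time: 15.18
ee_pos: [0.5908, -0.0221, 0.0535]
tcp_rot: [-180.0, 0.0, -170.6]
wrist_force: [0.4, 0.2, -5.1]
opening: 0.0219
```

apply_moves --pt "-0.7 4.4 0 0 0 0 1"

```text
time: 15.3
ee_pos: [0.5901, -0.0177, 0.0535]
tcp_rot: [-180.0, -0.0, -170.6]
wrist_force: [0.0, -0.6, -5.0]
opening: 0.0217
```

apply_moves --pt "1 -6 0 0 0 0 1" --pt "1.6 -9.9 0 0 0 0 1" --pt "0 0 0 0 0 0 1"

```text
time: 15.68
ee_pos: [0.5928, -0.0349, 0.0534]
tcp_rot: [-180.0, 0.0, -170.7]
wrist_force: [0.6, 0.1, -4.3]
opening: 0.0216
```

Run:
```python
from h import *
o=get_obs();print(o['time'],cra(o['ee_pos']),o['wrist_force'])
im=camera('side');cv2.imwrite('pics/s9.png',im[:,:,::-1])
crop('pics/s9.png',260,150,440,300,4.4,'pics/s9c.png')
im=camera('top');cv2.imwrite('pics/t9.png',im[:,:,::-1])
crop('pics/t9.png',230,130,390,250,5,'pics/t9c.png')
```

```text
15.675 [ -17.4 -175.5] [ 0.57710583  0.05192089 -4.28943843]
```

View pics/t9c.png

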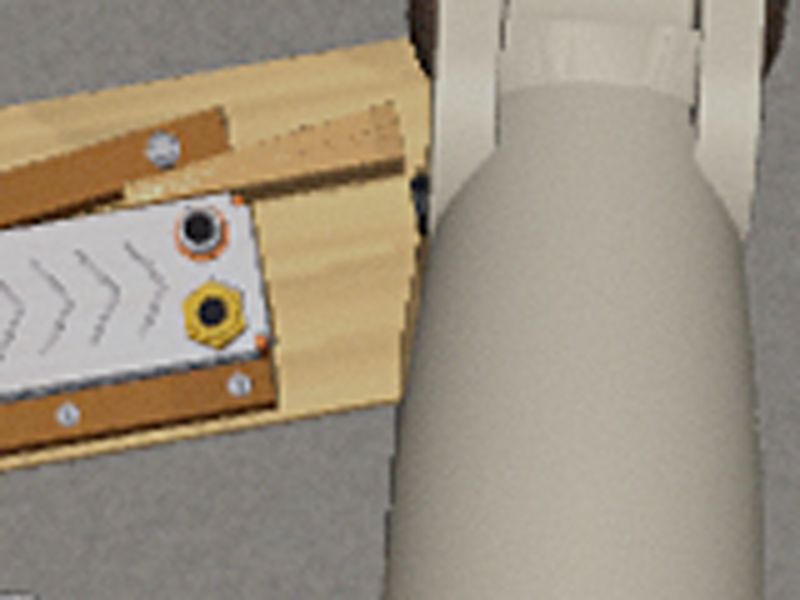

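View pics/s9c.png

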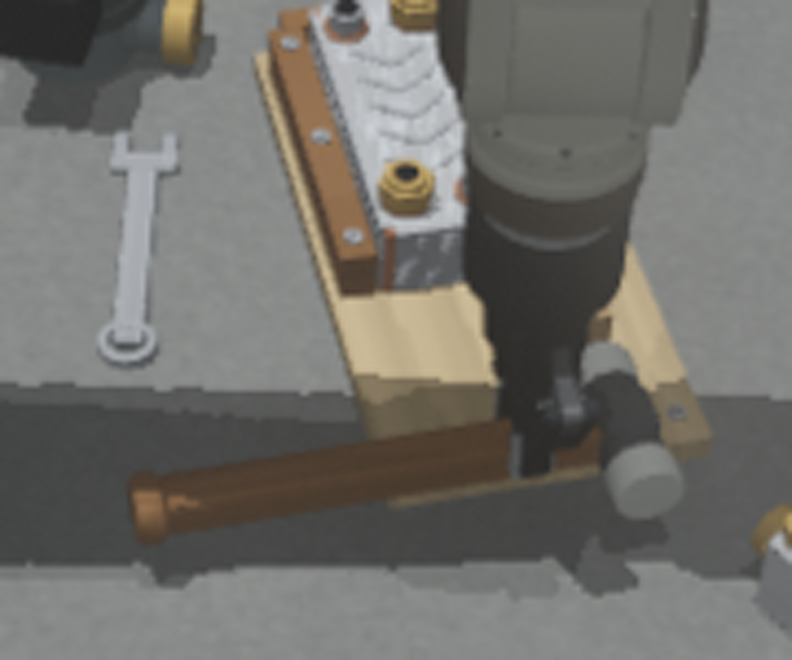

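The butt moved about 12 mm in and the wedge now sits free. More taps, checking the force each row.

apply_moves --pt "-1.6 9.9 0 0 0 0 1" --pt "-0.7 4.4 0 0 0 0 1" --pt "-0.7 4.4 0 0 0 0 1" --pt "-0.7 4.4 0 0 0 0 1" --pt "-0.7 4.4 0 0 0 0 1"

```text
time: 16.4
ee_pos: [0.5883, -0.006, 0.0535]
tcp_rot: [-180.0, 0.0, -170.6]
wrist_force: [0.0, -0.6, -5.5]
opening: 0.0215
```

apply_moves --pt "-0.7 4.4 0 0 0 0 1"

```text
time: 16.52
ee_pos: [0.5876, -0.0016, 0.0535]
tcp_rot: [-180.0, 0.0, -170.6]
wrist_force: [0.7, -0.3, -4.4]
opening: 0.0217
```

apply_moves --pt "-0.7 4.4 0 0 0 0 1"

```text
time: 16.65
ee_pos: [0.5869, 0.0028, 0.0535]
tcp_rot: [-180.0, 0.0, -170.6]
wrist_force: [-1.4, -0.2, -3.9]
opening: 0.0218
```

apply_moves --pt "1 -6 0 0 0 0 1" --pt "1.6 -9.9 0 0 0 0 1" --pt "0 0 0 0 0 0 1"

```text
time: 17.02
ee_pos: [0.5897, -0.0145, 0.0534]
tcp_rot: [-180.0, 0.0, -170.7]
wrist_force: [0.2, -0.2, -5.9]
opening: 0.0215
```

apply_moves --pt "-1.6 9.9 0 0 0 0 1" --pt "-0.7 4.4 0 0 0 0 1" --pt "-0.7 4.4 0 0 0 0 1"

```text
time: 17.4
ee_pos: [0.5864, 0.0059, 0.0535]
tcp_rot: [-180.0, -0.0, -170.6]
wrist_force: [0.0, -0.9, -5.6]
opening: 0.0213
```

apply_moves --pt "-0.7 4.4 0 0 0 0 1"

```text
time: 17.52
ee_pos: [0.5857, 0.0102, 0.0535]
tcp_rot: [-180.0, -0.0, -170.6]
wrist_force: [0.3, -0.2, -4.2]
opening: 0.0217
```

apply_moves --pt "1 -6 0 0 0 0 1" --pt "1.6 -9.9 0 0 0 0 1" --pt "0 0 0 0 0 0 1"

```text
time: 17.9
ee_pos: [0.5886, -0.0073, 0.0535]
tcp_rot: [-180.0, 0.0, -170.7]
wrist_force: [-0.1, 0.3, -5.0]
opening: 0.0219
```

Run:
```python
from h import *
o=get_obs();print(o['time'],cra(o['ee_pos']),o['wrist_force'])
im=camera('top');cv2.imwrite('pics/t10.png',im[:,:,::-1])
crop('pics/t10.png',230,130,390,250,5,'pics/t10c.png')
```

```text
17.9 [ -17.1 -147.6] [-0.12990667  0.30734236 -4.98886264]
```

View pics/t10c.png

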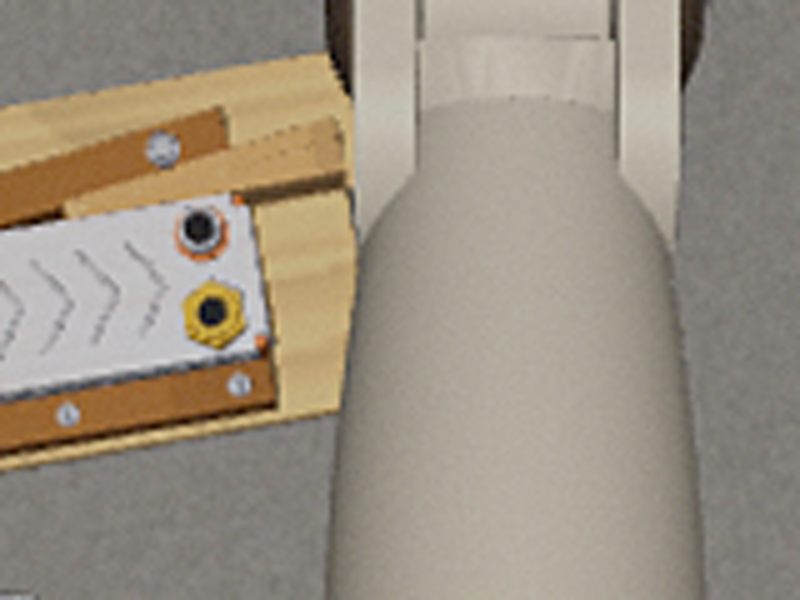

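apply_moves --pt "-1.6 9.9 0 0 0 0 1" --pt "-0.7 4.4 0 0 0 0 1" --pt "-0.7 4.4 0 0 0 0 1"

```text
time: 18.32
ee_pos: [0.5853, 0.0132, 0.0535]
tcp_rot: [-180.0, -0.0, -170.6]
wrist_force: [0.3, -0.7, -4.3]
opening: 0.0218
```

apply_moves --pt "-0.7 4.4 0 0 0 0 1"

```text
time: 18.45
ee_pos: [0.5847, 0.0174, 0.0535]
tcp_rot: [-180.0, 0.0, -170.6]
wrist_force: [0.1, -0.6, -4.7]
opening: 0.0217
```

apply_moves --pt "1 -6 0 0 0 0 1" --pt "1.6 -9.9 0 0 0 0 1" --pt "0 0 0 0 0 0 1"

```text
time: 18.82
ee_pos: [0.5875, -0.0001, 0.0535]
tcp_rot: [-180.0, 0.0, -170.7]
wrist_force: [0.8, -0.1, -4.5]
opening: 0.0216
```

apply_moves --pt "-1.6 9.9 0 0 0 0 1" --pt "-0.7 4.4 0 0 0 0 1" --pt "-0.7 4.4 0 0 0 0 1"

```text
time: 19.2
ee_pos: [0.5842, 0.0202, 0.0535]
tcp_rot: [-180.0, -0.0, -170.6]
wrist_force: [-1.1, -3.9, -4.0]
opening: 0.0217
```

apply_moves --pt "-0.7 4.4 0 0 0 0 1"

```text
time: 19.32
ee_pos: [0.5834, 0.0241, 0.0534]
tcp_rot: [-179.9, -0.0, -170.6]
wrist_force: [-0.4, -3.3, -4.0]
opening: 0.0219
```

apply_moves --pt "1 -6 0 0 0 0 1" --pt "1.6 -9.9 0 0 0 0 1" --pt "0 0 0 0 0 0 1"

```text
time: 19.7
ee_pos: [0.5864, 0.0073, 0.0535]
tcp_rot: [180.0, 0.0, -170.7]
wrist_force: [0.3, -0.2, -4.9]
opening: 0.0217
```

Run:
```python
from h import *
o=get_obs();print(o['time'],cra(o['ee_pos']),o['wrist_force'])
im=camera('top');cv2.imwrite('pics/t11.png',im[:,:,::-1])
crop('pics/t11.png',200,130,330,240,5.8,'pics/t11c.png')
```

```text
19.7 [ -16.8 -132.9] [ 0.34995801 -0.17509261 -4.90057686]
```

View pics/t11c.png

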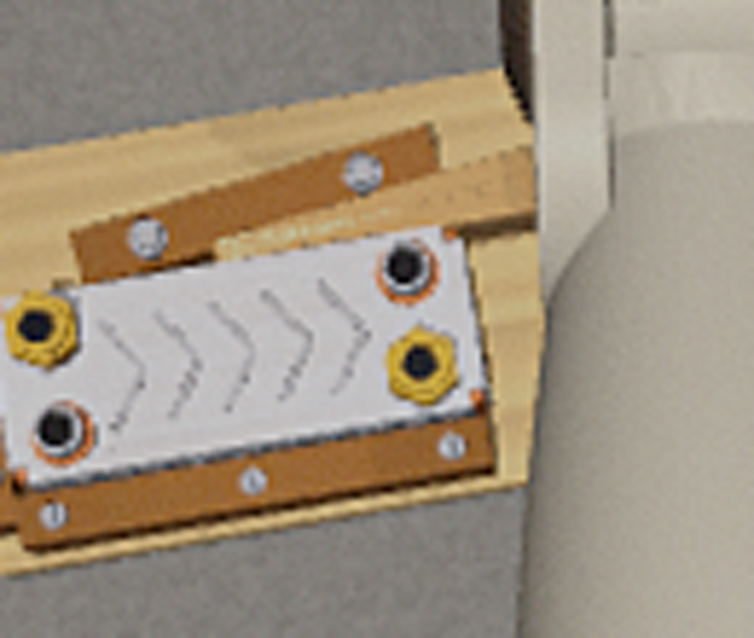

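Now the wedge starts moving the exchanger (3.5 to 4 N felt). Continue with shorter strokes past contact.

apply_moves --pt "-1.6 9.9 0 0 0 0 1" --pt "-0.7 4.4 0 0 0 0 1" --pt "-0.7 4.4 0 0 0 0 1"

```text
time: 20.12
ee_pos: [0.583, 0.0271, 0.0535]
tcp_rot: [-179.9, -0.0, -170.6]
wrist_force: [-0.4, -4.0, -4.6]
opening: 0.0219
```

apply_moves --pt "-0.4 2.5 0 0 0 0 1"

```text
time: 20.25
ee_pos: [0.5826, 0.0295, 0.0534]
tcp_rot: [-180.0, -0.0, -170.6]
wrist_force: [-1.3, -4.1, -5.3]
opening: 0.0215
```

apply_moves --pt "1 -6 0 0 0 0 1" --pt "1 -6 0 0 0 0 1" --pt "0 0 0 0 0 0 1"

```text
time: 20.62
ee_pos: [0.585, 0.0168, 0.0535]
tcp_rot: [180.0, 0.0, -170.7]
wrist_force: [-1.1, -0.1, -3.7]
opening: 0.0215
```

apply_moves --pt "-0.7 4.4 0 0 0 0 1" --pt "-0.7 4.4 0 0 0 0 1" --pt "-0.7 4.4 0 0 0 0 1"

```text
time: 21.0
ee_pos: [0.5826, 0.0309, 0.0534]
tcp_rot: [-180.0, -0.0, -170.6]
wrist_force: [-1.2, -3.0, -3.8]
opening: 0.0217
```

apply_moves --pt "-0.6 3.5 0 0 0 0 1"

```text
time: 21.12
ee_pos: [0.5819, 0.0341, 0.0534]
tcp_rot: [-179.9, -0.0, -170.6]
wrist_force: [-2.3, -4.4, -4.7]
opening: 0.0221
```

apply_moves --pt "1 -6 0 0 0 0 1" --pt "1 -6 0 0 0 0 1" --pt "0 0 0 0 0 0 1"

```text
time: 21.5
ee_pos: [0.5843, 0.0215, 0.0535]
tcp_rot: [180.0, 0.0, -170.7]
wrist_force: [0.3, -0.2, -4.5]
opening: 0.0217
```

Run:
```python
from h import *
o=get_obs();print(o['time'],cra(o['ee_pos']),o['wrist_force'])
im=camera('top');cv2.imwrite('pics/t12.png',im[:,:,::-1])
crop('pics/t12.png',200,130,330,240,5.8,'pics/t12c.png')
```

```text
21.5 [ -16.6 -118.5] [ 0.28741454 -0.23792374 -4.50866477]
```

View pics/t12c.png

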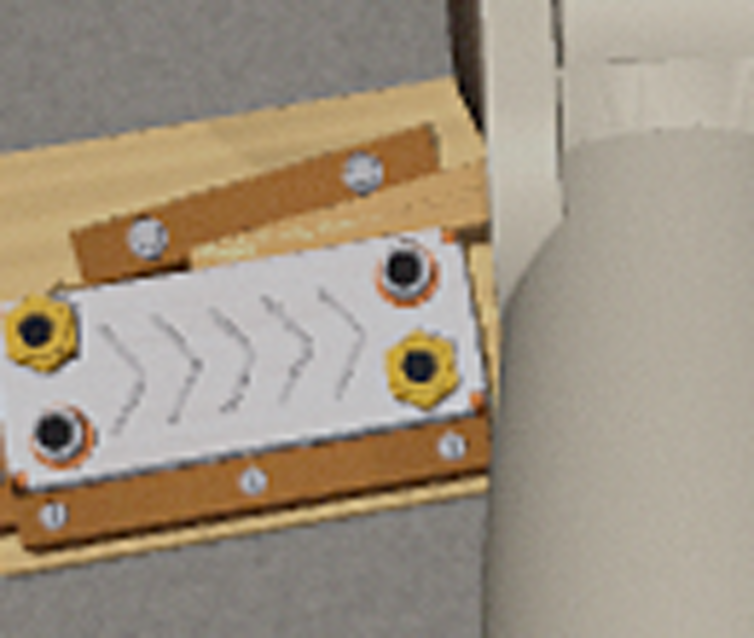

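apply_moves --pt "-0.7 4.4 0 0 0 0 1" --pt "-0.7 4.4 0 0 0 0 1" --pt "-0.7 4.4 0 0 0 0 1"

```text
time: 21.92
ee_pos: [0.5819, 0.0356, 0.0535]
tcp_rot: [-180.0, -0.0, -170.6]
wrist_force: [-1.1, -4.0, -4.7]
opening: 0.0215
```

apply_moves --pt "-0.4 2.5 0 0 0 0 1"

```text
time: 22.05
ee_pos: [0.5814, 0.0378, 0.0534]
tcp_rot: [-179.9, -0.0, -170.6]
wrist_force: [-0.1, -3.1, -4.7]
opening: 0.0218
```

apply_moves --pt "1 -6 0 0 0 0 1" --pt "1 -6 0 0 0 0 1" --pt "0 0 0 0 0 0 1"

```text
time: 22.42
ee_pos: [0.5838, 0.0252, 0.0535]
tcp_rot: [180.0, 0.0, -170.7]
wrist_force: [0.9, -0.3, -4.6]
opening: 0.0216
```

apply_moves --pt "-0.7 4.4 0 0 0 0 1" --pt "-0.7 4.4 0 0 0 0 1" --pt "-0.7 4.4 0 0 0 0 1"

```text
time: 22.8
ee_pos: [0.5813, 0.0391, 0.0534]
tcp_rot: [-179.9, -0.0, -170.6]
wrist_force: [-3.3, -15.3, -3.1]
opening: 0.0217
```

apply_moves --pt "-0.4 2.5 0 0 0 0 1"

```text
time: 22.92
ee_pos: [0.581, 0.0394, 0.0536]
tcp_rot: [-179.7, -0.1, -170.7]
wrist_force: [-0.4, -20.5, -2.5]
opening: 0.0218
```

apply_moves --pt "1 -6 0 0 0 0 1" --pt "1 -6 0 0 0 0 1" --pt "0 0 0 0 0 0 1"

```text
time: 23.3
ee_pos: [0.5832, 0.0293, 0.0534]
tcp_rot: [180.0, -0.0, -170.6]
wrist_force: [-0.1, 0.5, -5.0]
opening: 0.0215
```

It jammed: 15 then 20 N felt, more than I wanted, because I had batched the follow-on row without looking. I'll check, then make one light confirming tap.

Run:
```python
from h import *
o=get_obs();print(o['time'],cra(o['ee_pos']),o['wrist_force'])
im=camera('top');cv2.imwrite('pics/t13.png',im[:,:,::-1])
crop('pics/t13.png',180,130,310,240,5.8,'pics/t13c.png')
```

```text
23.3 [ -16.4 -110.6] [-0.05022917  0.45185705 -4.96485134]
```

View pics/t13c.png

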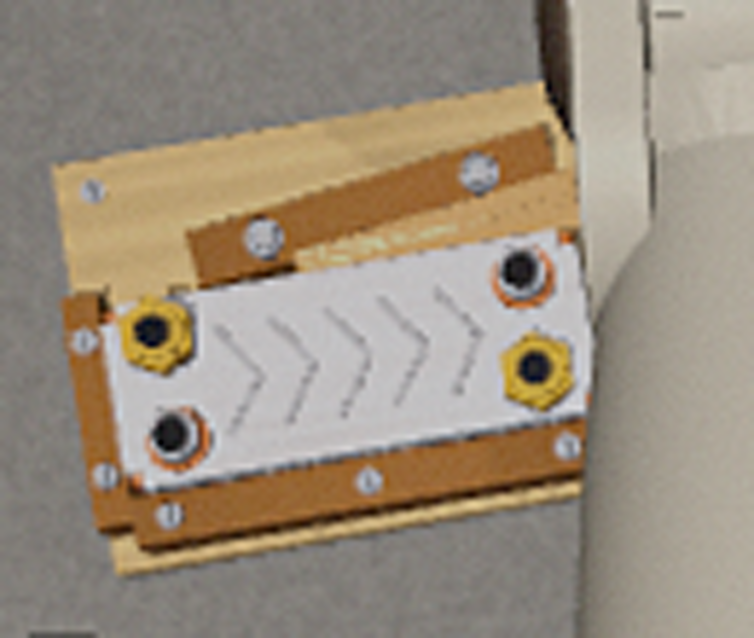

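apply_moves --pt "-0.7 4.4 0 0 0 0 1" --pt "-0.7 4.4 0 0 0 0 1"

```text
time: 23.6
ee_pos: [0.5816, 0.0388, 0.0535]
tcp_rot: [180.0, -0.0, -170.6]
wrist_force: [0.4, -0.2, -4.4]
opening: 0.0214
```

apply_moves --pt "-0.2 1.2 0 0 0 0 1"

```text
time: 23.72
ee_pos: [0.5815, 0.0391, 0.0535]
tcp_rot: [-179.9, -0.0, -170.6]
wrist_force: [1.1, -8.3, -3.8]
opening: 0.0216
```

Tight: 8 N felt, no movement. Draw back and carry the mallet to its old place.

apply_moves --pt "1 -6 0 0 0 0 1" --pt "3.3 -20 0 0 0 0 1" --pt "4 -25 5 0 0 0 1" --pt "4 -25 10 0 0 0 1" --pt "4 -30 10 0 0 0 1" --pt "-25 -25 0 0 0 0 1" --pt "-25 -25 0 0 0 0 1" --pt "-25 -25 0 0 0 0 1" --pt "-25 -25 -10 0 0 0 1" --pt "-25 -27 -15 0 0 0 1" --pt "0 0 -15 0 0 0 1" --pt "0 0 -4 0 0 0 1" --pt "0 0 0 0 0 0 1" --pt "0 0 0 0 0 0 1"

```text
time: 25.48
ee_pos: [0.4736, -0.1932, 0.035]
tcp_rot: [-180.0, 0.0, -170.6]
wrist_force: [0.1, 1.2, -4.4]
opening: 0.022
```

Run:
```python
from h import *
o=get_obs();print(o['time'],o['ee_pos'],cra(o['ee_pos']),o['wrist_force'])
im=camera('top');cv2.imwrite('pics/t14.png',im[:,:,::-1])
im=camera('side');cv2.imwrite('pics/s14.png',im[:,:,::-1])
crop('pics/t14.png',180,130,310,240,5.8,'pics/t14c.png')
```

```text
25.475 [ 0.47357029 -0.19321748  0.03501411] [-161.  -312.1] [ 0.12416047  1.17108429 -4.42179346]
```

View pics/t14c.png

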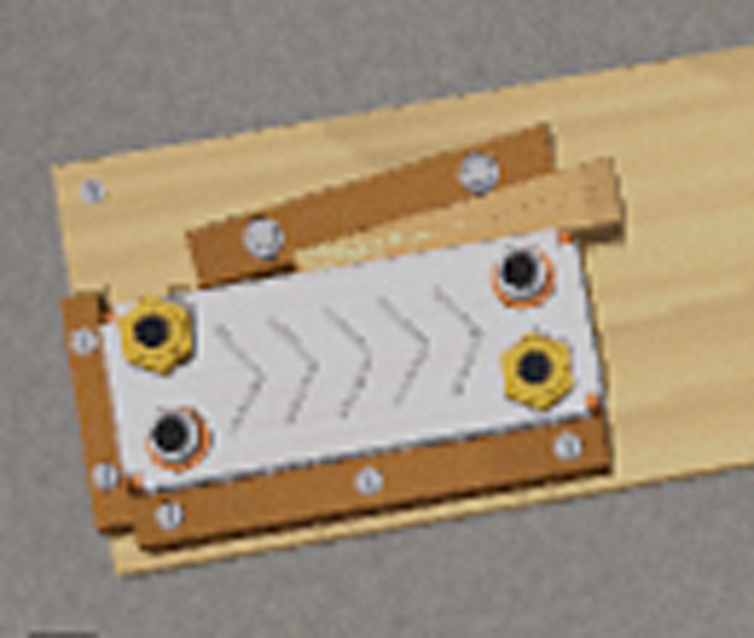

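View pics/s14.png

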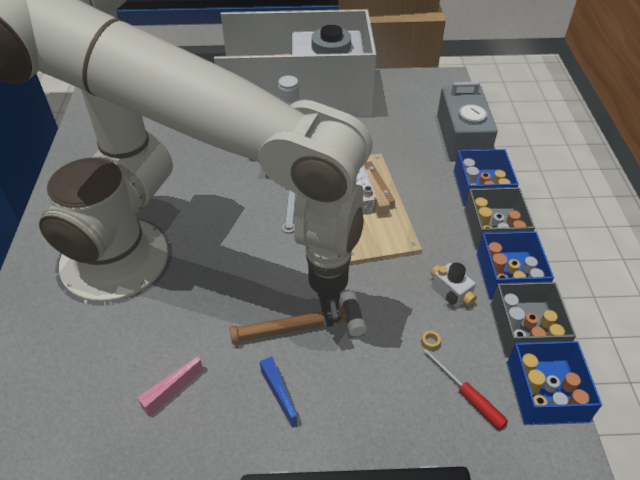

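Run:
```python
from h import *
a=cv2.imread('pics/top0.png');b=cv2.imread('pics/t14.png')
# exchanger steel: bright low saturation
for n,im in(('start',a),('now',b)):
    hsv=cv2.cvtColor(im,cv2.COLOR_BGR2HSV);m=cv2.inRange(hsv,(0,0,150),(180,45,255));k=np.zeros_like(m);k[150:225,190:300]=m[150:225,190:300]
    k=cv2.morphologyEx(k,cv2.MORPH_CLOSE,np.ones((13,13)));k=cv2.morphologyEx(k,cv2.MORPH_OPEN,np.ones((7,7)))
    c=max(cv2.findContours(k,0,cv2.CHAIN_APPROX_NONE)[0],key=cv2.contourArea)
    P=np.array([cra(onz('top',*p,.060)) for p in c[:,0]]);
    # lower (fence-side) & upper edge by y bins
    for s in('min','max'):
        ys=[];xs=[]
        for y in range(-25,140,8):
            q=P[abs(P[:,1]-y)<6]
            if len(q): ys.append(y);xs.append(q[:,0].min() if s=='min' else q[:,0].max())
        f=np.polyfit(ys,xs,1);print(n,s,'x at y60',np.polyval(f,60).round(2),'slope deg',np.degrees(np.arctan(f[0])).round(2))
crop('pics/top0.png',190,150,300,230,7,'pics/a0.png');crop('pics/t14.png',190,150,300,230,7,'pics/a1.png')
```

```text
start min x at y60 -58.43 slope deg 0.87
start max x at y60 22.97 slope deg -2.8
now min x at y60 -60.58 slope deg 0.96
now max x at y60 20.32 slope deg -3.5
```

apply_moves --pt "0 0 -3 0 0 0 1" --pt "0 0 0 0 0 0 1"

```text
time: 25.82
ee_pos: [0.4727, -0.1933, 0.0312]
tcp_rot: [180.0, -0.0, -170.6]
wrist_force: [-0.5, 0.1, -5.6]
opening: 0.0216
```

View pics/a1.png

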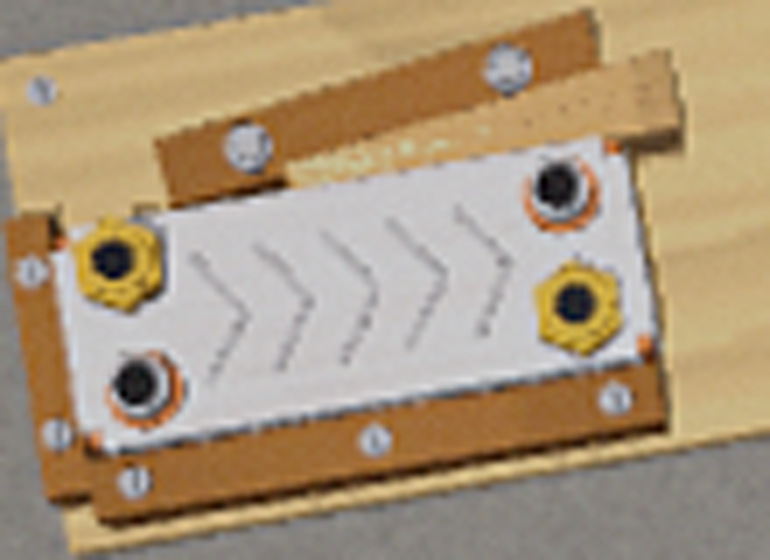

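The exchanger moved 2.2 to 2.7 mm to the fence with little change of angle, leaving an even hairline along the fence. Now set the mallet down gently.

apply_moves --pt "0 0 -1 0 0 0 1" --pt "0 0 0 0 0 0 1"

```text
time: 26.08
ee_pos: [0.4729, -0.1935, 0.0307]
tcp_rot: [-180.0, 0.0, -170.6]
wrist_force: [-1.4, 0.5, -2.7]
opening: 0.0219
```

Contact begins. One more small step, then release and retreat upwards.

apply_moves --pt "0 0 -0.4 0 0 0 1" --pt "0 0 0 0 0 0 0.6" --pt "0 0 0 0 0 0 0.3" --pt "0 0 0 0 0 0 0.3" --pt "0 0 0 0 0 0 0.2" --pt "0 0 15 0 0 0 0.2" --pt "0 0 30 0 0 0 0.2" --pt "0 0 40 0 0 0 0.2" --pt "-20 -20 40 0 0 0 0.2" --pt "-20 -40 30 0 0 0 0.2" --pt "-20 -40 0 0 0 0 0.2" --pt "-20 -40 0 0 0 0 0.2" --pt "0 0 0 0 0 0 0.2" --pt "0 0 0 0 0 0 0.2"

```text
time: 27.82
ee_pos: [0.3929, -0.3334, 0.1857]
tcp_rot: [-180.0, 0.0, -170.7]
wrist_force: [-0.3, -0.3, 0.5]
opening: 0.0681
```

Run:
```python
from h import *
o=get_obs();print(o['time'],o['ee_pos'],o['opening'],o['wrist_force'])
im=camera('top');cv2.imwrite('pics/t15.png',im[:,:,::-1])
im=camera('side');cv2.imwrite('pics/s15.png',im[:,:,::-1])
```

```text
27.825 [ 0.39286362 -0.33335291  0.18573023] 0.06814383079524881 [-0.3400397  -0.2526002   0.51549307]
```

View pics/t15.png

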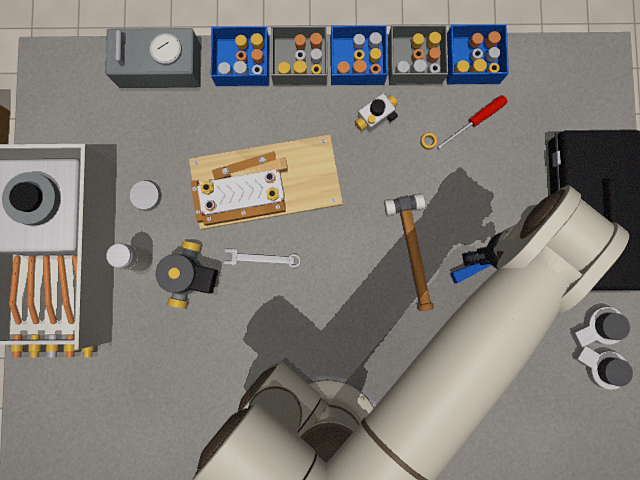

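View pics/s15.png

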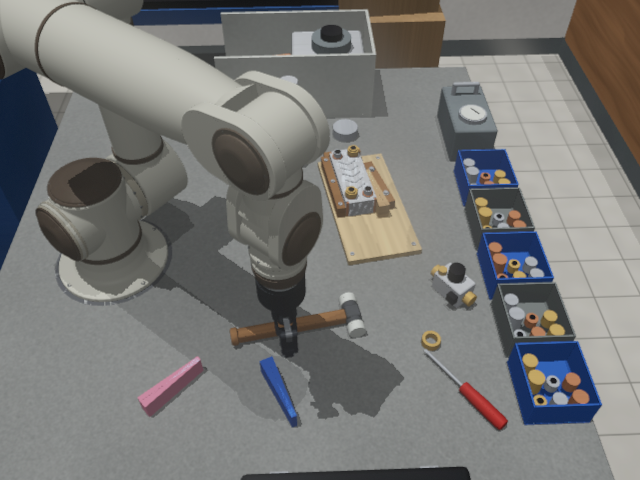

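The mallet lies flat on the bench, the wedge stays in the slot, everything else is in place, and the gripper is clear. Handing in.

```bash
python3 -c "
from workcell import *
print(job_done())"
```

```text
the job is handed in; nothing more can be done
None
```

I set the wooden wedge about 40 mm into the slot by hand and let go of it. I drove it with separate mallet taps until it jammed, roughly 100 mm in, then laid the mallet on the bench near where it started. I handed in with the robot's clock at about 28 s; no verdict is reported.

**What the last checks showed**
- **Exchanger:** it moved 2.2 to 2.7 mm onto the fence, with only a thin, even line left along it. My edge fits changed by 0.1° on the fence side and 0.7° on the cheek side. The cheek-side fit is less reliable because of the ports and the wedge.
- **Wedge:** a last light press with the mallet, about 8 N felt, did not move it.
- **Mallet and bystanders:** the mallet lies flat, well off the cradle. By eye, nothing else had moved in the final pictures, and the arm was clear.

**What failed or disagreed**
- **Jamming tap too hard:** it was felt as 15 to 20 N at the wrist, where 6 to 10 N was wanted and about 12 N was the guide limit. I had sent the follow-on stroke without reading the force first. Contact and clamping forces can't be read directly, so I can't rule out a short peak near the limits.
- **Strokes pushed more than tapped:** before the jam, most strokes slid the wedge 4 to 10 mm. The last press was slow, about 10 mm/s, not the 30 to 40 mm/s advised.
- **Tip position:** the camera and the arm's own position disagreed by about 3 mm on the tip's place before it went in. I went in carefully and met no resistance.

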